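# Lever up the power unit's edge and slip a packing block under it

### The job

Using the pry bar over its fulcrum block, lever up the overhanging front edge of the heavy power unit: get the toe under the edge and lower the grip to the bench, where its weight keeps the edge up when you let go. Then slip one end of the packing block of middle thickness about 30 mm under the raised edge, beside the bar, flat on the bench. The bar may stay where it is; do not shove the unit along the bench.

Things in the scene. Friction and masses are not known exactly. Their poses are not given: they have to be found in the camera images.
- pry_bar: Loose steel bar, 0.92 kg, lying through the fulcrum block. Origin on its straight underside, below the middle of the grip; +x to the toe, +z out of its top. Dark heavy grip, 26 mm wide, 28 mm high, x = -75 to +55 mm: hold it from above, across the bar. Flat blade 18 mm wide, 7 mm thick (last 20 mm: 4 mm). Centre of mass at x = 20 mm. At the start the grip's rear end lies on the bench.
- bar_toe (a point): Tip of the bar's toe, on its underside, 245 mm ahead of the bar's origin. It starts about 30 mm short of the unit's edge and too high to go under: raise the grip until the bar dips about 16 degrees toe-down (the hand may tilt with it), push about 50 mm along the bar so the toe is 20 mm under the edge, then lower the grip until its rear end is on the bench.
- fulcrum: Fixed dark steel block, 44 x 70 mm, 60 mm high. Origin at the centre of its underside; +x points along the bar to the power unit. The bar pivots and slides on a round ridge right above the origin, its top 31 mm above the bench; a pin 43 mm above the bench keeps the bar down, two cheeks (26 mm apart inside, 42 mm outside) guide it.
- power_unit: Loose unit, about 2 kg: aluminium plate 150 (x) x 280 (y) x 8 mm on four 28 mm feet, with green board, black heat sink and transformer. Origin at the centre of its footprint, on the bench; +x points away from the fulcrum. The front edge, at x = -75 mm, lies about 55 mm beyond the fulcrum's origin and overhangs the near feet by 55 mm.
- edge (a point): Middle of the unit's front edge, on the plate's underside: 28 mm above the bench when the unit stands on its feet, about 45 mm when levered up with the grip on the bench (about 41 mm at 35 mm farther in).
- shim: Loose wooden packing block 130 (x) x 40 (y) x 35 mm high, 0.13 kg, lying flat. Origin at the centre of its underside. Two blocks of the same outline, but 15 and 60 mm high, lie beside it: not these. Under the edge there is room for it and the fingers 95 mm from the bar's centre line, on either side.
- shim_end_a (a point): Centre of the packing block's +x end face, 17.5 mm above its underside.
- shim_end_b (a point): Centre of the packing block's -x end face, 17.5 mm above its underside.
There are look-alikes about, which are no part of the job. What is shaped like the shim but turquoise is not meant.

How it is judged:
By the outcome, as a careful person would: the job done as asked, in the order asked, and still so for the second after the job is handed in, with the robot touching nothing.
It also fails if it takes over 51 s, if anything falls off the work surface, if the arm or the gripper's body presses on something with over 40 N, if the wrist force passes 120 N, or if a joint passes its speed limit or range.

### The arm

A 6-joint arm with a two-finger parallel gripper is mounted at the origin on the work surface. World frame = base frame: x ahead of the robot, y to its left, z up, the work surface at z = 0. Lengths are in m, angles in rad, forces in N, time in s.
With the tool pointing down it reaches from about 0.4 to 0.925 m from the base axis. Payload 3.4 kg.
Tool frame: the origin (TCP) lies at the very end of the fingers, on their centre line; the grasp point (between the pads) lies 19 mm behind it; y points along the fingers, x is the direction in which the jaws open and shut, and the axes are right-handed (so a half turn about y gives the same grasp; the last joint's range is limited). The gripper opens to 85 mm and grips with 20 to 120 N. Pads are 22 mm wide; open, the fingers measure 114 mm over their backs; the gripper's body (76 mm by 85 mm) begins 54 mm behind the grasp point. The pads swing forward as they close: fully open they stand 13 mm farther back than shut.
Start: joints at [-1.325, 0.307, 1.506, -0, 1.328, -0.073], TCP at [0.181, -0.546, 0.209] pointing down, gripper open.
Joint ranges: [-3.12, 3.12], [-1.05, 2.28], [0.14, 2.33], [-1.42, 4.57], [0.1, 2.73], [-2.68, 2.68]. Speed limits (rad/s): [2.57, 2.57, 3.14, 3.14, 3.14, 3.14].

### API

Orientations are given as a unit quaternion [x, y, z, w].
In Python, from workcell import env gives the robot as it stands.
- The arm moves only by the tool step_arm, never from a script. Its argument "targets" is a list of rows, each a list of 3 entries, a list of its own where there are three numbers: the finger opening in mm, from 0 to 85.4, then the shift along the tool's x, y, z in mm, then the turn, a rotation vector about the tool's x, y, z in rad. In form: [[claw, [tx, ty, tz], [rx, ry, rz]], ...]. A call has exactly 10 rows; each row shifts and turns the commanded pose from where the row before left it, along the tool's axes as they then stand; what a row does not reach is not made up. A row lasts 1/12 s, in which the tool goes at most 41.7 mm and 7.16 degrees, less where a joint would pass 70% of its speed; a pose out of reach is approached as far as the arm can. A call is refused whole if a number of a shift passes 41.7 or a number of a turn 0.125, either way. A call with a gripper value outside its range is refused whole. The fingers move at their own pace and stop on an object; the grip force is fixed at half the most. Time passes only in rows, so rows that do not move let the fingers close, or fill a call up. It gives the time, the measured TCP pose, the force and the opening at its end, in the units of the state.
- env.sense(): the state, without advancing time (a new reading comes with each control period).
- env.grab_frame(name): name is "scene" or "top"; returns (picture, depth): 480x640x3 uint8, red, green, blue; 480x640 float32, m along the optical axis (not along the pixel's ray), 0 where there is no reading.
- env.calibration(name): a dict with "camera_matrix" (3x3 intrinsics, pixels), "extrinsics" (4x4, takes a point from world to camera coordinates). Camera axes: x right, y down, z forward; pixel columns grow to the right and rows downward; lengths in m; the calibration is good to about 2 mm. A picture is of the moment at which its call begins. calibration takes no time and is no camera call.
- env.finish_job(): hands the job in, once; it reports no verdict.
The state is a dict: "time": time; "joint_positions": joint angles; "qd": joint speeds; "joint_torque": joint torques, N m; "tcp_pos": TCP position; "orientation": TCP orientation; "force": force on the tool from outside, world axes, zero at the start; "torque": the same for the moment, N m; "width": finger opening in m.
Only numpy, scipy, OpenCV 4.12 (cv2) and the standard library are available. Lean on these libraries where they do the work, as an engineer would, in place of code of your own. Each camera call takes 0.05 s, during which the arm holds its last target. There are 200 camera calls.

## Working session

There is one attempt and no reset: what is moved stays moved. The work goes in short steps, Python scripts to look and compute and a tool call to move; the robot and the scene stay as the last step left them, time stands still between calls to the robot, and variables do not carry over. Pictures are saved under pics/ and viewed, about 8 in all and at most 12, crops included, and the job is handed in when it is done.

Besides the shell and the picture viewer there is one more tool, called after "Emit:" by a JSON object that holds its "fn" and its "kwargs", one argument or row to a line. step_arm: Moves the arm, as the interface text tells. Its arguments: {"type":"object","properties":{"targets":{"type":"array","items":{"type":"array"}}},"required":["targets"]}

```bash
mkdir -p pics; ls; cat > h.py <<'E'
import numpy as np, cv2
from scipy.spatial.transform import Rotation as R
from workcell import env
def grab(n):
    p,d=env.grab_frame(n); return p,d
def cloud(n,d):
    c=env.calibration(n);K=np.array(c["camera_matrix"]);E=np.array(c["extrinsics"])
    v,u=np.mgrid[:480,:640]
    P=np.stack([(u-K[0,2])/K[0,0]*d,(v-K[1,2])/K[1,1]*d,d],-1)
    W=(P-E[:3,3])@E[:3,:3]; W[d==0]=np.nan
    return W
def ray(n,u,v,z):
    c=env.calibration(n);K=np.array(c["camera_matrix"]);E=np.array(c["extrinsics"])
    r=E[:3,:3].T@np.array([(u-K[0,2])/K[0,0],(v-K[1,2])/K[1,1],1]); o=-E[:3,:3].T@E[:3,3]
    return o+r*(z-o[2])/r[2]
def proj(n,p):
    c=env.calibration(n);K=np.array(c["camera_matrix"]);E=np.array(c["extrinsics"])
    q=E[:3,:3]@np.array(p)+E[:3,3]; return (K@q/q[2])[:2]
def save(n,p,crop=None,s=1):
    if crop: x0,y0,x1,y1=crop; p=p[y0:y1,x0:x1]
    p=cv2.resize(p,None,fx=s,fy=s,interpolation=cv2.INTER_CUBIC)
    cv2.imwrite("pics/"+n+".png",p[:,:,::-1])
E
python3 - <<'E'
from h import *
for n in("scene","top"):
    p,d=grab(n); save(n+"0",p); np.savez(n+"0.npz",p=p,d=d)
    c=env.calibration(n);print(np.round(c["camera_matrix"],1).tolist(),np.round(c["extrinsics"],3).tolist(),(d==0).mean())
print(env.sense())
E
```

```text
pics
[[458.7, 0.0, 324.0], [0.0, 458.7, 241.1], [0.0, 0.0, 1.0]] [[-0.614, 0.789, 0.016, 0.395], [0.484, 0.392, -0.782, -0.191], [-0.624, -0.472, -0.623, 1.323], [0.0, 0.0, 0.0, 1.0]] 0.0040852864583333336
[[563.5, 0.0, 315.5], [0.0, 563.5, 241.9], [0.0, 0.0, 1.0]] [[-0.034, -0.999, -0.005, -0.08], [-0.978, 0.035, -0.208, 0.56], [0.208, -0.002, -0.978, 1.154], [0.0, 0.0, 0.0, 1.0]] 0.003958333333333334
{'time': 0.1, 'joint_positions': array([-1.32447385e+00,  3.07503216e-01,  1.50756690e+00, -1.75495948e-05,
        1.32841075e+00, -7.35389786e-02]), 'qd': array([-0.00026815, -0.00229822, -0.00306833, -0.00149181, -0.00113822,
       -0.00124075]), 'joint_torque': array([ 2.36599817e-04, -4.58529103e+01, -2.52607781e+01, -6.75399269e-05,
        5.55800900e-03, -3.68855197e-06]), 'tcp_pos': array([ 0.18058126, -0.54518431,  0.20776122]), 'orientation': array([-0.57281974,  0.41450775, -0.41347796,  0.57366964]), 'force': array([-0.9530631 , -0.08890798, -0.0160635 ]), 'torque': array([-0.01447012,  0.07039762, -0.09976435]), 'width': 0.08550687020768762}
```

View pics/top0.png

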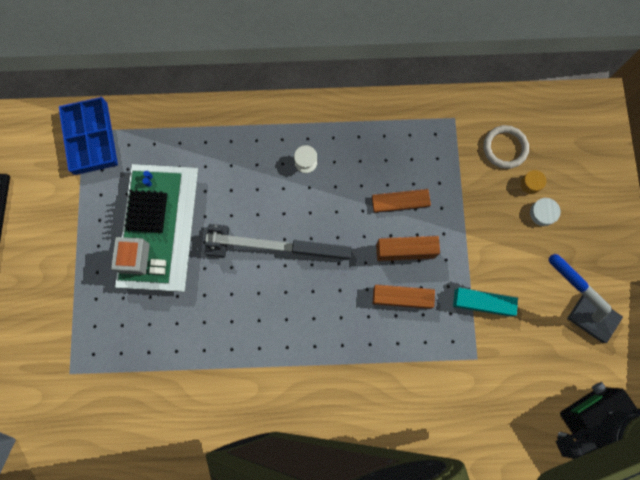

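View pics/scene0.png

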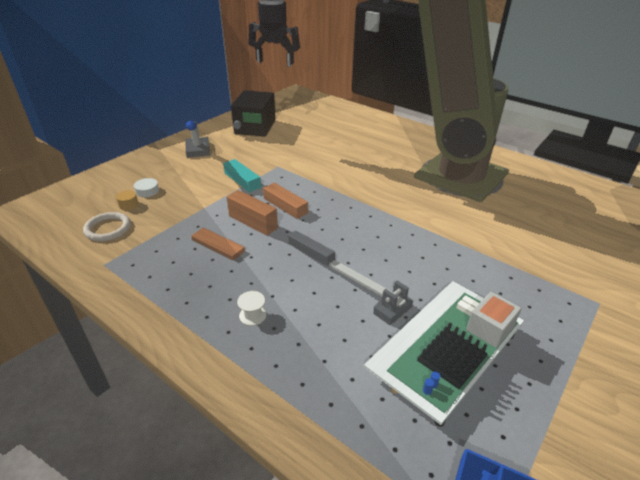

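The top view shows three brown blocks, at (400,201), (408,248) and (404,296), and a turquoise look-alike at (486,302). The bar grip is near (322,250), the fulcrum near (216,239) and the unit near (157,228), with its front edge at the right. I'll measure them next.

```bash
python3 - <<'E'
from h import *
z=np.load("top0.npz");p,d=z["p"],z["d"];W=cloud("top",d)
zs=np.load("scene0.npz");Ws=cloud("scene",zs["d"]);ps=zs["p"]
for nm,Wc,pp in(("top",W,p),("scene",Ws,ps)):
    hsv=cv2.cvtColor(pp,cv2.COLOR_RGB2HSV)
    m=((hsv[...,0]<14)&(hsv[...,1]>130)&(hsv[...,2]>60)).astype(np.uint8)
    n,l,s,c=cv2.connectedComponentsWithStats(m)
    for i in range(1,n):
        if s[i,4]<300: continue
        q=Wc[l==i]; zt=np.nanpercentile(q[:,2],90)
        t=q[abs(q[:,2]-zt)<.005]
        if len(t)<50: continue
        r=cv2.minAreaRect((t[:,:2]*1000).astype(np.float32))
        print(nm,np.round(c[i]),"ztop",round(zt,4),r,len(t))
# unit plate: white
for nm,Wc,pp in(("top",W,p),("scene",Ws,ps)):
    hsv=cv2.cvtColor(pp,cv2.COLOR_RGB2HSV)
    m=(hsv[...,1]<40)&(hsv[...,2]>150)&(Wc[...,2]>.028)&(Wc[...,2]<.042)
    n,l,s,c=cv2.connectedComponentsWithStats(m.astype(np.uint8)); i=1+np.argmax(s[1:,4]);q=Wc[l==i]
    print(nm,"plate",c[i],s[i],np.nanmedian(q[:,2]))
    m2=(Wc[...,2]>.03)&(Wc[...,0]>.3)&(Wc[...,1]>q[:,1].min()-.01)&(np.hypot(*(np.moveaxis(Wc[...,:2],-1,0)-q[:,:2].mean(0)[:,None,None]))<.25)
    t=q;r=cv2.minAreaRect((t[:,:2]*1000).astype(np.float32));print(r,cv2.boxPoints(r).round(1).tolist())
# bar
sel=(W[...,0]>.4)&(W[...,0]<.7)
for a,b in((205,230),(232,285),(295,352)):
    q=W[215:275,a:b].reshape(-1,3); q=q[q[:,2]>.012]
    r=cv2.minAreaRect((q[:,:2]*1000).astype(np.float32)); print("bar",a,b,r,np.nanpercentile(q[:,2],[5,50,95]).round(4))
    for u in range(a,b,8):
        col=W[215:275,u:u+2].reshape(-1,3); col=col[col[:,2]>.012]
        if len(col): print(u,col.mean(0).round(4),col[:,2].max().round(4),np.ptp(col[:,0]).round(4))
print("bench",np.nanmedian(W[330:350,100:300,2]))
E
```

```text
top [400. 200.] ztop 0.0183 ((656.6123657226562, -295.82049560546875), (38.51380157470703, 128.82546997070312), 3.6341614723205566) 714
top [408. 246.] ztop 0.0636 ((541.74169921875, -298.862060546875), (39.17925262451172, 127.85112762451172), 1.0763251781463623) 815
top [126. 253.] ztop 0.0937 ((539.8024291992188, 296.0285949707031), (39.80878829956055, 48.512996673583984), 85.9620590209961) 360
top [404. 296.] ztop 0.039 ((437.7244567871094, -285.19879150390625), (129.17965698242188, 38.76023483276367), 83.90602111816406) 819
top plate [174.46752266 228.87462236] [ 115  164   83  127 2648] 0.03680395188175492
((611.6162109375, 248.32696533203125), (151.7352752685547, 281.9056396484375), 84.2100601196289) [[463.70001220703125, 187.10000610351562], [744.2000122070312, 158.60000610351562], [759.5, 309.6000061035156], [479.0, 338.0]]
scene plate [416.40077821 348.18258007] [ 364  282  119  142 3341] 0.03599599552320154
((613.0197143554688, 247.51986694335938), (151.57139587402344, 281.3724060058594), 84.63098907470703) [[465.8999938964844, 185.1999969482422], [746.0, 158.89999389648438
[... 615 characters left out ...]
 0.0349 0.0165
256 [0.5667 0.0303 0.0301] 0.0365 0.0165
264 [0.5644 0.013  0.0273] 0.0314 0.0152
272 [ 0.5619 -0.0045  0.0258] 0.0304 0.0164
280 [ 0.5601 -0.0219  0.0235] 0.0266 0.0181
bar 295 352 ((547.4684448242188, -114.93684387207031), (124.12284088134766, 27.107778549194336), 82.22498321533203) [0.0213 0.0342 0.0418]
295 [ 0.5539 -0.0557  0.0394] 0.0453 0.025
303 [ 0.5511 -0.0731  0.0388] 0.0437 0.0252
311 [ 0.5488 -0.0904  0.0362] 0.0407 0.0248
319 [ 0.5462 -0.1078  0.0349] 0.0413 0.024
327 [ 0.5438 -0.1253  0.0328] 0.0389 0.0241
335 [ 0.5424 -0.1428  0.0309] 0.0356 0.0271
343 [ 0.5406 -0.1604  0.0289] 0.0341 0.0262
351 [ 0.5477 -0.1774  0.0267] 0.0279 0.0045
bench 0.001774151361711876
```

```bash
cat >> h.py <<'E'
import scipy.linalg as sl
def pose(pos,yaw_dir,pitch,base=None):
    """tool y = down tilted; bar dir a (unit horizontal), pitch = toe-down angle; returns R with y along -bar z, x jaw axis"""
    a=np.array([*yaw_dir,0.]);a/=np.linalg.norm(a)
    bx=a*np.cos(pitch)+np.array([0,0,-np.sin(pitch)]); bz=a*np.sin(pitch)+np.array([0,0,np.cos(pitch)])
    y=-bz; z=bx; x=np.cross(y,z); M=np.stack([x,y,z],1)
    c=R.from_quat(env.sense()["orientation"]).as_matrix()
    M2=np.stack([-x,y,-z],1)
    return M if np.trace(c.T@M)>np.trace(c.T@M2) else M2
def rows(pos,M,n,s=None):
    s=s or env.sense(); A=np.eye(4);A[:3,:3]=R.from_quat(s["orientation"]).as_matrix();A[:3,3]=s["tcp_pos"]
    B=np.eye(4);B[:3,:3]=M;B[:3,3]=pos
    X=sl.expm(np.real(sl.logm(np.linalg.inv(A)@B))/n)
    print(n,"rows of",(X[:3,3]*1000).round(1).tolist(),R.from_matrix(X[:3,:3]).as_rotvec().round(4).tolist())
def st():
    s=env.sense();print("t",round(s["time"],2),"p",(s["tcp_pos"]*1000).round(1),"F",s["force"].round(1),"T",s["torque"].round(2),"w",round(s["width"]*1000,1),"J",s["joint_positions"].round(2));return s
E
python3 - <<'E'
from h import *
z=np.load("top0.npz");save("crop1",z["p"],(190,180,450,320),3)
s=st();print(R.from_quat(s["orientation"]).as_matrix().round(3))
d=np.array([.137,.9905]);o=np.array([.550,-.097])
for t in(0.0,):
  for px in (20,):
    M=pose(0,d,-np.deg2rad(6)); g=np.array([*(o+d*px/1000*.9945),.0101]);print(M.round(3))
    for lift in(120,):
        P=g+M[:,1]*(.003-lift/1000); print(P); rows(P,M,20)
E
```

```text
t 0.1 p [ 180.6 -545.2  207.8] F [-1.  -0.1 -0. ] T [-0.01  0.07 -0.1 ] w 85.5 J [-1.32  0.31  1.51 -0.    1.33 -0.07]
[[ 0.314 -0.     0.949]
 [-0.949  0.002  0.314]
 [-0.002 -1.     0.   ]]
[[ 0.991  0.014  0.136]
 [-0.137  0.104  0.985]
 [ 0.    -0.995  0.105]]
[ 0.55104933 -0.08941345  0.12645906]
20 rows of [-1.1, 5.6, 30.7] [0.0046, -0.0556, 0.0028]
```

View pics/crop1.png

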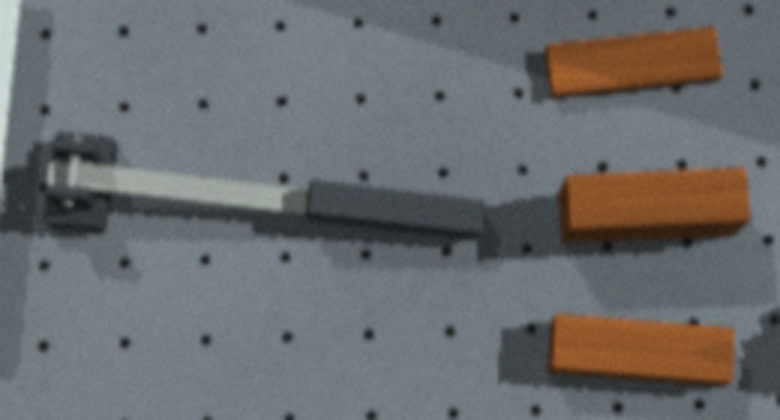

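The crop confirms the three brown candidates: (400,201) is about 16 mm high, (408,248) about 62 mm and (404,296) about 36 mm. The middle one is (404,296). The bar's toe shows at px (207,237), and the grip runs from (293,245) to (352,253).

```bash
python3 - <<'E'
from h import *
for n,u,v,h in(("toe",206.7,237,.036),("gripfront",293.3,245,.042),("griprear",352.3,252.7,.0285)): print(n,ray("top",u,v,h).round(4))
# centre line from top-surface points
z=np.load("top0.npz");W=cloud("top",z["d"])
C=[]
for u in list(range(234,284,2))+list(range(297,348,2)):
    col=W[215:275,u]; 
    y=col[:,1]; exp=(.0195+(-.0)) 
    m=col[:,2]>.012; q=col[m]; top=q[q[:,2]>q[:,2].max()-.007]
    C.append([(top[:,0].min()+top[:,0].max())/2,top[:,1].mean()])
C=np.array(C);vx,vy,x0,y0=cv2.fitLine(C.astype(np.float32),cv2.DIST_HUBER,0,.001,.001).ravel();print("line",vx,vy,x0,y0,np.degrees(np.arctan2(vy,vx)))
d=np.array([vx,vy])*np.sign(vy)
m=(W[...,2]>.045);m[:, :200]=0;m[:,235:]=0;m[:215]=0;m[275:]=0
print("fulcrum top",W[m].mean(0),np.nanmin(W[m],0),np.nanmax(W[m],0))
E
```

```text
toe [0.5816 0.1391 0.036 ]
gripfront [ 0.5557 -0.051   0.042 ]
griprear [ 0.5367 -0.1796  0.0285]
line 0.13234389 0.99120384 0.5568503 -0.044578347 82.394936
fulcrum top [0.57815015 0.12094262 0.05664985] [0.55545156 0.10393723 0.0450346 ] [0.60358548 0.13851485 0.06577729]
```

Emit:
{"fn": "step_arm", "kwargs": {
  "targets": [
    [70, [0, 0, 30], [0, -0.055, 0]],
    [70, [0, 0, 30], [0, -0.055, 0]],
    [70, [0, 0, 30], [0, -0.055, 0]],
    [70, [0, 0, 30], [0, -0.055, 0]],
    [70, [0, 0, 30], [0, -0.055, 0]],
    [70, [0, 0, 30], [0, -0.055, 0]],
    [70, [0, 0, 30], [0, -0.055, 0]],
    [70, [0, 0, 30], [0, -0.055, 0]],
    [70, [0, 0, 30], [0, -0.055, 0]],
    [70, [0, 0, 30], [0, -0.055, 0]]
  ]
}}

```text
time: 0.93
tcp_pos: [0.4316, -0.3855, 0.2081]
orientation: [-0.664, 0.242, -0.242, 0.665]
force: [0.7, 0.2, 1.2]
width: 0.0703
```

```bash
cat >> h.py <<'E'
D=np.array([.1323,.9912]); FUL=np.array([.579,.121,.031])
def bar(L,phi,px=.020,pz=-.003):
    """TCP position/orientation when bar x=L is at ridge, toe-down phi(deg), tcp at bar (px,pz)"""
    M=pose(0,D,np.deg2rad(phi)); bz=-M[:,1]; bx=np.array([*D,0])*np.cos(np.deg2rad(phi))-np.array([0,0,np.sin(np.deg2rad(phi))])
    return FUL+bx*(px-L)+bz*pz, M
E
python3 - <<'E'
from h import *
P,M=bar(.225,-6,pz=.100);print(P);rows(P,M,10)
E
```

```text
[ 0.55064415 -0.09144383  0.10902385]
10 rows of [-1.8, 11.4, 31.6] [0.0102, -0.0565, 0.0029]
```

Emit:
{"fn": "step_arm", "kwargs": {
  "targets": [
    [70, [-1.8, 11.4, 31.6], [0.0102, -0.0565, 0.0029]],
    [70, [-1.8, 11.4, 31.6], [0.0102, -0.0565, 0.0029]],
    [70, [-1.8, 11.4, 31.6], [0.0102, -0.0565, 0.0029]],
    [70, [-1.8, 11.4, 31.6], [0.0102, -0.0565, 0.0029]],
    [70, [-1.8, 11.4, 31.6], [0.0102, -0.0565, 0.0029]],
    [70, [-1.8, 11.4, 31.6], [0.0102, -0.0565, 0.0029]],
    [70, [-1.8, 11.4, 31.6], [0.0102, -0.0565, 0.0029]],
    [70, [-1.8, 11.4, 31.6], [0.0102, -0.0565, 0.0029]],
    [70, [-1.8, 11.4, 31.6], [0.0102, -0.0565, 0.0029]],
    [70, [-1.8, 11.4, 31.6], [0.0102, -0.0565, 0.0029]]
  ]
}}

```text
time: 1.77
tcp_pos: [0.5506, -0.0914, 0.1089]
orientation: [-0.667, 0.044, -0.049, 0.742]
force: [0.0, -0.4, 0.2]
width: 0.0698
```

```bash
python3 - <<'E'
from h import *
st();P,M=bar(.225,-6,pz=-.003);print(P);rows(P,M,10)
E
```

```text
t 1.77 p [550.6 -91.4 108.9] F [ 0.  -0.4  0.2] T [-0.06 -0.03 -0.01] w 69.8 J [-0.31  0.38  1.67  0.12  1.11 -0.23]
[ 0.55206856 -0.08077204  0.0065881 ]
10 rows of [0.0, 10.3, -0.0] [-0.0, -0.0, 0.0]
```

Emit:
{"fn": "step_arm", "kwargs": {
  "targets": [
    [70, [0, 12, 0], [0, 0, 0]],
    [70, [0, 13, 0], [0, 0, 0]],
    [70, [0, 13, 0], [0, 0, 0]],
    [70, [0, 13, 0], [0, 0, 0]],
    [70, [0, 13, 0], [0, 0, 0]],
    [70, [0, 13, 0], [0, 0, 0]],
    [70, [0, 13, 0], [0, 0, 0]],
    [70, [0, 10, 0], [0, 0, 0]],
    [70, [0, 3, 0], [0, 0, 0]],
    [70, [0, 0, 0], [0, 0, 0]]
  ]
}}

```text
time: 2.6
tcp_pos: [0.5511, -0.082, 0.0063]
orientation: [-0.667, 0.046, -0.05, 0.742]
force: [0.0, -0.2, 0.3]
width: 0.0702
```

Emit:
{"fn": "step_arm", "kwargs": {
  "targets": [
    [0, [0, 0, 0], [0, 0, 0]],
    [0, [0, 0, 0], [0, 0, 0]],
    [0, [0, 0, 0], [0, 0, 0]],
    [0, [0, 0, 0], [0, 0, 0]],
    [0, [0, 0, 0], [0, 0, 0]],
    [0, [0, 0, 0], [0, 0, 0]],
    [0, [0, 0, 0], [0, 0, 0]],
    [0, [0, 0, 0], [0, 0, 0]],
    [0, [0, 0, 0], [0, 0, 0]],
    [0, [0, 0, 0], [0, 0, 0]]
  ]
}}

```text
time: 3.43
tcp_pos: [0.5529, -0.0826, 0.0083]
orientation: [-0.668, 0.044, -0.051, 0.741]
force: [-0.4, 0.2, 5.4]
width: 0.0239
```

```bash
python3 - <<'E'
from h import *
s=st();P,M=bar(.225,-6);print(P)
P,M=bar(.225,16);print(P);
for phi in(-6,-1,5,10.5,16):
    print(bar(.225,phi)[0].round(4))
rows(*bar(.225,16),10)
p,d=grab("top");save("g1",p,(180,150,460,330),2.5)
E
```

```text
t 3.43 p [552.9 -82.6   8.3] F [-0.4  0.2  5.4] T [-0.02  0.1   0.01] w 23.9 J [-0.3   0.51  1.78  0.14  0.87 -0.25]
[ 0.55206856 -0.08077204  0.0065881 ]
[ 0.55281974 -0.07514417  0.08462187]
[ 0.5521 -0.0808  0.0066]
[ 0.5519 -0.0821  0.0244]
[ 0.5519 -0.0817  0.0459]
[ 0.5523 -0.0793  0.0654]
[ 0.5528 -0.0751  0.0846]
10 rows of [-0.1, -7.7, 0.2] [-0.0384, -0.0003, 0.0003]
```

View pics/g1.png

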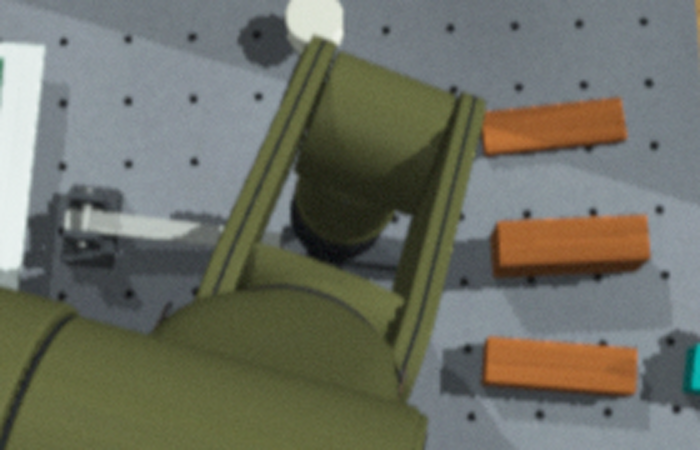

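The hand is on the grip. The jaws read 24 mm. Next I rotate the bar about the ridge, toe down 22°, then push.

```bash
cat >> h.py <<'E'
def rotpush(dphi,dl,n,s=None):
    s=s or env.sense();M=R.from_quat(s["orientation"]).as_matrix();p=s["tcp_pos"]
    a=np.array([*D,0]);ax=np.cross(np.array([0,0,1]),a); Q=R.from_rotvec(ax*np.deg2rad(dphi)).as_matrix()
    M2=Q@M;p2=FUL+Q@(p-FUL)+dl*M2[:,2];print(p2.round(4));rows(p2,M2,n,s)
E
python3 - <<'E'
from h import *
rotpush(22,0,8)
E
```

```text
[ 0.5537 -0.0763  0.0869]
8 rows of [0.0, -9.9, 0.2] [-0.048, -0.0001, -0.0001]
```

Emit:
{"fn": "step_arm", "kwargs": {
  "targets": [
    [0, [0, -5, 0.1], [-0.024, 0, 0]],
    [0, [0, -9.9, 0.2], [-0.048, 0, 0]],
    [0, [0, -9.9, 0.2], [-0.048, 0, 0]],
    [0, [0, -9.9, 0.2], [-0.048, 0, 0]],
    [0, [0, -9.9, 0.2], [-0.048, 0, 0]],
    [0, [0, -9.9, 0.2], [-0.048, 0, 0]],
    [0, [0, -9.9, 0.2], [-0.048, 0, 0]],
    [0, [0, -9.9, 0.2], [-0.048, 0, 0]],
    [0, [0, -5, 0.1], [-0.024, 0, 0]],
    [0, [0, 0, 0], [0, 0, 0]]
  ]
}}

```text
time: 4.32
tcp_pos: [0.5523, -0.0736, 0.085]
orientation: [0.797, -0.054, 0.04, -0.601]
force: [0.7, 0.8, -8.8]
width: 0.0236
```

```bash
python3 - <<'E'
from h import *
s=st();M=R.from_quat(s["orientation"]).as_matrix();print(M.round(3),np.degrees(np.arcsin(-M[2,2])))
for n in("scene",):
    p,d=grab(n);save("s1",p,(220,180,520,400),2.6)
E
```

```text
t 4.32 p [552.3 -73.6  85. ] F [ 0.7  0.8 -8.8] T [ 0.64 -0.15  0.02] w 23.6 J [-0.01  0.44  1.7  -0.32  1.06  0.28]
[[ 0.991 -0.038  0.128]
 [-0.133 -0.272  0.953]
 [-0.001 -0.961 -0.275]] 15.957265557462097
```

View pics/s1.png

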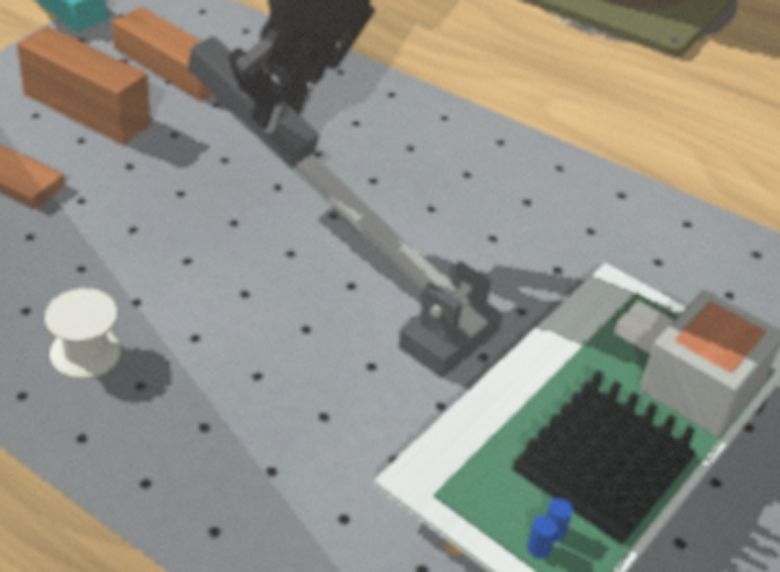

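The scene crop shows the bar dipped through the fulcrum (crop 465,310), with the hand tilted with it. Hand dip is 15.96°. Pushing in two stages.

Emit:
{"fn": "step_arm", "kwargs": {
  "targets": [
    [0, [0, 0, 2], [0, 0, 0]],
    [0, [0, 0, 4], [0, 0, 0]],
    [0, [0, 0, 4], [0, 0, 0]],
    [0, [0, 0, 4], [0, 0, 0]],
    [0, [0, 0, 4], [0, 0, 0]],
    [0, [0, 0, 4], [0, 0, 0]],
    [0, [0, 0, 4], [0, 0, 0]],
    [0, [0, 0, 2], [0, 0, 0]],
    [0, [0, 0, 2], [0, 0, 0]],
    [0, [0, 0, 0], [0, 0, 0]]
  ]
}}

```text
time: 5.2
tcp_pos: [0.5568, -0.0466, 0.0774]
orientation: [0.797, -0.054, 0.041, -0.6]
force: [-0.5, 0.0, -8.5]
width: 0.024
```

```bash
python3 - <<'E'
from h import *
s=st();M=R.from_quat(s["orientation"]).as_matrix();print(np.degrees(np.arcsin(-M[2,2])),M[:,2])
P=bar(.195,16)[0];print(P)
p,d=grab("top");W=cloud("top",d);q=W[225:255,196:206];print(proj("top",[.585,.148,.028]))
save("t2",p,(160,190,260,290),6)
E
```

```text
t 5.2 p [556.8 -46.6  77.4] F [-0.5  0.  -8.5] T [ 0.62 -0.05  0.03] w 24.0 J [ 0.03  0.45  1.69 -0.32  1.07  0.33]
15.990743936436186 [ 0.1295737   0.95253362 -0.27548206]
[ 0.55663499 -0.0465601   0.07635275]
[203.37464052 236.44411441]
```

View pics/t2.png

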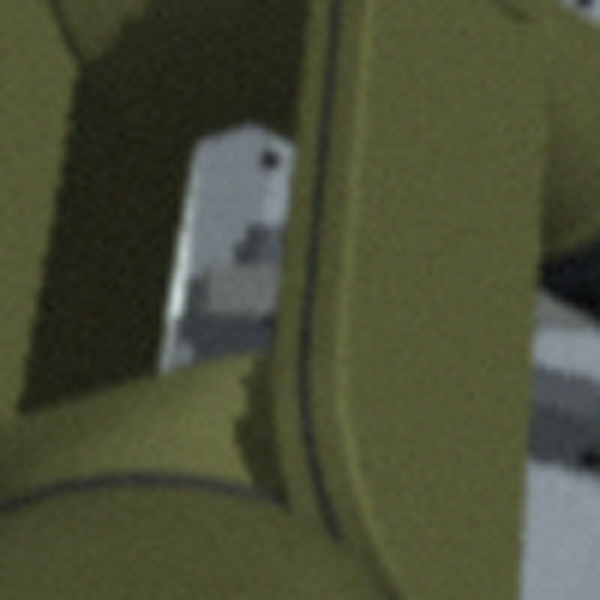

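The top crop shows the toe at about px (193,238), 2–3 px short of the plate edge (190.5,238) and below it. Pushing another 27 mm.

Emit:
{"fn": "step_arm", "kwargs": {
  "targets": [
    [0, [0, 0, 2], [0, 0, 0]],
    [0, [0, 0, 3], [0, 0, 0]],
    [0, [0, 0, 4], [0, 0, 0]],
    [0, [0, 0, 4], [0, 0, 0]],
    [0, [0, 0, 4], [0, 0, 0]],
    [0, [0, 0, 4], [0, 0, 0]],
    [0, [0, 0, 3], [0, 0, 0]],
    [0, [0, 0, 2], [0, 0, 0]],
    [0, [0, 0, 1], [0, 0, 0]],
    [0, [0, 0, 0], [0, 0, 0]]
  ]
}}

```text
time: 6.08
tcp_pos: [0.5603, -0.0211, 0.07]
orientation: [0.797, -0.054, 0.041, -0.6]
force: [1.4, -0.2, -9.0]
width: 0.0242
```

```bash
python3 - <<'E'
from h import *
s=st();print(ray("top",193,238,.02))
print(bar(.168,16)[0])
rotpush(-23.4,0,10); print("final", bar(.168,-7.3))
rotpush(-23.4,0,9)
E
```

```text
t 6.08 p [560.3 -21.1  70. ] F [ 1.4 -0.2 -9. ] T [ 0.66 -0.1   0.02] w 24.2 J [ 0.08  0.47  1.68 -0.31  1.07  0.37]
[0.58410432 0.17270227 0.02      ]
[ 0.56006871 -0.02083443  0.06891054]
[ 0.5598 -0.0248  0.0099]
10 rows of [0.0, 6.1, 0.2] [0.0408, -0.0, 0.0001]
final (array([ 0.55962874, -0.02413069,  0.00921875]), array([[ 0.99120955,  0.01681081,  0.1312289 ],
       [-0.13230127,  0.12594765,  0.98317524],
       [ 0.        , -0.99189444,  0.12706461]]))
[ 0.5598 -0.0248  0.0099]
9 rows of [0.0, 6.7, 0.2] [0.0454, -0.0, 0.0001]
```

Emit:
{"fn": "step_arm", "kwargs": {
  "targets": [
    [0, [0, 3, 0.1], [0.02, 0, 0]],
    [0, [0, 6, 0.2], [0.041, 0, 0]],
    [0, [0, 6, 0.2], [0.041, 0, 0]],
    [0, [0, 6, 0.2], [0.041, 0, 0]],
    [0, [0, 6, 0.2], [0.041, 0, 0]],
    [0, [0, 6, 0.2], [0.041, 0, 0]],
    [0, [0, 6, 0.2], [0.041, 0, 0]],
    [0, [0, 6, 0.2], [0.041, 0, 0]],
    [0, [0, 6, 0.2], [0.041, 0, 0]],
    [0, [0, 3, 0.1], [0.02, 0, 0]]
  ]
}}

```text
time: 6.92
tcp_pos: [0.5597, -0.0257, 0.0167]
orientation: [-0.672, 0.046, -0.051, 0.737]
force: [-0.8, 5.2, -4.8]
width: 0.0235
```

```bash
python3 - <<'E'
from h import *
s=st();M=R.from_quat(s["orientation"]).as_matrix();print(np.degrees(np.arcsin(-M[2,2])))
d=-7.4-np.degrees(np.arcsin(-M[2,2]));print(d);rotpush(d,0,4)
E
```

```text
t 6.92 p [559.7 -25.7  16.7] F [-0.8  5.2 -4.8] T [ 0.87 -0.09  0.04] w 23.5 J [-0.19  0.5   1.77  0.12  0.88 -0.13]
-5.275619505743704
-2.1243804942562967
[ 0.5598 -0.0251  0.0112]
4 rows of [-0.0, 1.4, 0.0] [0.0093, 0.0, 0.0]
```

Emit:
{"fn": "step_arm", "kwargs": {
  "targets": [
    [0, [0, 1.4, 0], [0.009, 0, 0]],
    [0, [0, 1.4, 0], [0.009, 0, 0]],
    [0, [0, 1.4, 0], [0.009, 0, 0]],
    [0, [0, 1.4, 0], [0.009, 0, 0]],
    [0, [0, 0.5, 0], [0.003, 0, 0]],
    [0, [0, 0.5, 0], [0.003, 0, 0]],
    [0, [0, 0, 0], [0, 0, 0]],
    [0, [0, 0, 0], [0, 0, 0]],
    [0, [0, 0, 0], [0, 0, 0]],
    [0, [0, 0, 0], [0, 0, 0]]
  ]
}}

```text
time: 7.75
tcp_pos: [0.5601, -0.0251, 0.0107]
orientation: [-0.658, 0.044, -0.051, 0.75]
force: [-1.8, 3.1, 5.1]
width: 0.024
```

```bash
python3 - <<'E'
from h import *
s=st();M=R.from_quat(s["orientation"]).as_matrix();print(np.degrees(np.arcsin(-M[2,2])))
p,d=grab("scene");save("s2",p,(220,180,520,400),2.6)
W=cloud("scene",d);hsv=cv2.cvtColor(p,cv2.COLOR_RGB2HSV)
for u,v in((410,350),(384,365)): print(W[v,u])
E
```

```text
t 7.75 p [560.1 -25.1  10.7] F [-1.8  3.1  5.1] T [0.61 0.36 0.11] w 24.0 J [-0.21  0.51  1.78  0.17  0.87 -0.19]
-7.473253140351515
[0.68098273 0.21066284 0.05005903]
[0.73536227 0.19325636 0.05224049]
```

View pics/s2.png

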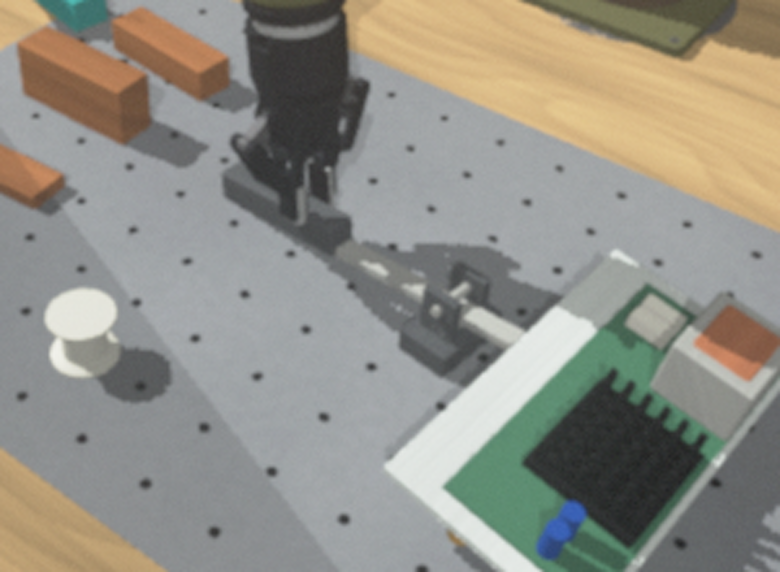

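The edge is up: the plate top near the front reads 50–52 mm and the toe is under it at crop (520,335). Releasing and retreating.

Emit:
{"fn": "step_arm", "kwargs": {
  "targets": [
    [70, [0, 0, 0], [0, 0, 0]],
    [70, [0, 0, 0], [0, 0, 0]],
    [70, [0, 0, 0], [0, 0, 0]],
    [70, [0, 0, 0], [0, 0, 0]],
    [70, [0, 0, 0], [0, 0, 0]],
    [70, [0, 0, 0], [0, 0, 0]],
    [70, [0, -5, 0], [0, 0, 0]],
    [70, [0, -10, 0], [0, 0, 0]],
    [70, [0, -15, 0], [0, 0, 0]],
    [70, [0, -25, 0], [0, 0, 0]]
  ]
}}

```text
time: 8.63
tcp_pos: [0.5571, -0.0318, 0.064]
orientation: [-0.658, 0.046, -0.05, 0.75]
force: [-0.2, 0.2, -0.6]
width: 0.0697
```

Emit:
{"fn": "step_arm", "kwargs": {
  "targets": [
    [70, [0, -25, 0], [0, 0, 0]],
    [70, [0, -25, 0], [0, 0, 0]],
    [70, [0, -25, 0], [0, 0, 0]],
    [70, [0, 0, -30], [0, 0, 0]],
    [70, [0, 0, -30], [0, 0, 0]],
    [70, [0, 0, -30], [0, 0, 0]],
    [70, [0, 0, -30], [0, 0, 0]],
    [70, [0, 0, -30], [0, 0, 0]],
    [70, [0, 0, -30], [0, 0, 0]],
    [70, [0, 0, 0], [0, 0, 0]]
  ]
}}

```text
time: 9.47
tcp_pos: [0.5332, -0.2244, 0.1158]
orientation: [-0.659, 0.045, -0.053, 0.749]
force: [-0.3, 0.0, 1.0]
width: 0.0699
```

```bash
python3 - <<'E'
from h import *
st()
for n in("top","scene"):
    p,d=grab(n);W=cloud(n,d);hsv=cv2.cvtColor(p,cv2.COLOR_RGB2HSV)
    if n=="top": save("t3",p)
    np.savez(n+"3.npz",p=p,d=d)
    m=(hsv[...,1]<60)&(hsv[...,2]>100)&(W[...,2]>.025)&(W[...,2]<.068)&(W[...,1]>.158)&(W[...,1]<.36)&(W[...,0]>.44)&(W[...,0]<.78)
    k,l,s,c=cv2.connectedComponentsWithStats(m.astype(np.uint8));i=1+np.argmax(s[1:,4]);q=W[l==i]
    r=cv2.minAreaRect((q[:,:2]*1000).astype(np.float32));print(n,r,cv2.boxPoints(r).round(1).tolist())
    # plate front strip z by x
    a=np.deg2rad(84.4);u=np.array([np.cos(a),np.sin(a)]);
    f=q[(q[:,:2]@u)<np.nanpercentile(q[:,:2]@u,30)]
    for x0 in(.47,.5,.55,.6,.65,.7): 
        g=f[abs(f[:,0]-x0)<.015]
        if len(g): print(x0,len(g),g[:,1].min().round(4),np.median(g[:,2]).round(4))
E
```

```text
t 9.47 p [ 533.2 -224.4  115.8] F [-0.3  0.   1. ] T [-0.11  0.05 -0.02] w 69.9 J [-0.55  0.42  1.6   0.13  1.18 -0.46]
top ((611.4423828125, 242.16604614257812), (173.68260192871094, 281.6710510253906), 84.61033630371094) [[463.1000061035156, 168.89999389648438], [743.5, 142.5], [759.7999877929688, 315.3999938964844], [479.3999938964844, 341.8999938964844]]
0.47 51 0.1918 0.0542
0.5 91 0.1884 0.0551
0.55 89 0.1834 0.0541
0.6 125 0.1584 0.0517
0.65 82 0.1743 0.0544
0.7 79 0.1686 0.0541
scene ((611.8331909179688, 241.77549743652344), (172.39918518066406, 282.3291320800781), 84.4776611328125) [[463.0, 169.60000610351562], [744.0, 142.39999389648438], [760.5999755859375, 314.0], [479.6000061035156, 341.20001220703125]]
0.47 66 0.1917 0.053
0.5 116 0.1878 0.0531
0.55 124 0.1826 0.0531
0.6 202 0.1582 0.0524
0.65 153 0.1749 0.0531
0.7 172 0.168 0.0533
```

View pics/t3.png

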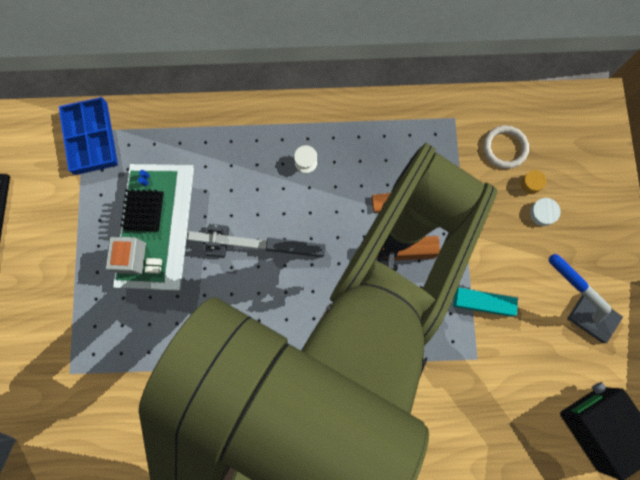

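The edge stays up by itself (plate top 53 mm, so underside about 45 mm). The unit was not pushed: its front line moved only about 4 mm, which its tilt accounts for. The blocks are undisturbed. Next is the shim.

```bash
python3 - <<'E'
from h import *
s=st();a=np.deg2rad(83.9);ds=np.array([np.cos(a),np.sin(a)])
c=np.array([.4377,-.2852])-.035*ds;print(c)
rows([*c,.110],pose(0,ds,0),9)
E
```

```text
t 9.57 p [ 533.2 -219.8  116. ] F [-0.8  0.8  0.6] T [-0.03  0.   -0.02] w 70.0 J [-0.55  0.41  1.6   0.13  1.18 -0.46]
[ 0.43398076 -0.32000183]
9 rows of [-9.6, -0.2, -12.4] [-0.0145, -0.0035, 0.0003]
```

Emit:
{"fn": "step_arm", "kwargs": {
  "targets": [
    [80, [-9.6, -0.2, -12.4], [-0.0145, -0.0035, 0]],
    [80, [-9.6, -0.2, -12.4], [-0.0145, -0.0035, 0]],
    [80, [-9.6, -0.2, -12.4], [-0.0145, -0.0035, 0]],
    [80, [-9.6, -0.2, -12.4], [-0.0145, -0.0035, 0]],
    [80, [-9.6, -0.2, -12.4], [-0.0145, -0.0035, 0]],
    [80, [-9.6, -0.2, -12.4], [-0.0145, -0.0035, 0]],
    [80, [-9.6, -0.2, -12.4], [-0.0145, -0.0035, 0]],
    [80, [-9.6, -0.2, -12.4], [-0.0145, -0.0035, 0]],
    [80, [-9.6, -0.2, -12.4], [-0.0145, -0.0035, 0]],
    [80, [0, 0, 0], [0, 0, 0]]
  ]
}}

```text
time: 10.4
tcp_pos: [0.4317, -0.3203, 0.109]
orientation: [0.707, -0.037, 0.038, -0.706]
force: [-0.5, -1.0, -0.4]
width: 0.0802
```

```bash
python3 - <<'E'
from h import *
s=st();a=np.deg2rad(83.9);ds=np.array([np.cos(a),np.sin(a)])
rows([.434,-.320,.007],pose(0,ds,0),9)
E
```

```text
t 10.4 p [ 431.7 -320.3  109. ] F [-0.5 -1.  -0.4] T [0.05 0.06 0.01] w 80.2 J [-0.72  0.35  1.72 -0.    1.07 -0.61]
9 rows of [0.2, 11.3, 0.1] [0.0002, 0.0001, 0.0002]
```

Emit:
{"fn": "step_arm", "kwargs": {
  "targets": [
    [80, [0.2, 9, 0], [0, 0, 0]],
    [80, [0.2, 12, 0], [0, 0, 0]],
    [80, [0.2, 12, 0], [0, 0, 0]],
    [80, [0.2, 12, 0], [0, 0, 0]],
    [80, [0.2, 12, 0], [0, 0, 0]],
    [80, [0.2, 12, 0], [0, 0, 0]],
    [80, [0.2, 12, 0], [0, 0, 0]],
    [80, [0.2, 12, 0], [0, 0, 0]],
    [80, [0, 6, 0], [0, 0, 0]],
    [80, [0, 2, 0], [0, 0, 0]]
  ]
}}

```text
time: 11.23
tcp_pos: [0.4355, -0.318, 0.0064]
orientation: [-0.706, 0.036, -0.037, 0.707]
force: [-0.1, 0.2, 0.6]
width: 0.08
```

Emit:
{"fn": "step_arm", "kwargs": {
  "targets": [
    [30, [0, 0, 0], [0, 0, 0]],
    [30, [0, 0, 0], [0, 0, 0]],
    [30, [0, 0, 0], [0, 0, 0]],
    [30, [0, 0, 0], [0, 0, 0]],
    [30, [0, 0, 0], [0, 0, 0]],
    [30, [0, 0, 0], [0, 0, 0]],
    [30, [0, 0, 0], [0, 0, 0]],
    [30, [0, 0, 0], [0, 0, 0]],
    [30, [0, 0, 0], [0, 0, 0]],
    [30, [0, 0, 0], [0, 0, 0]]
  ]
}}

```text
time: 12.07
tcp_pos: [0.4365, -0.3193, 0.0092]
orientation: [0.707, -0.035, 0.038, -0.706]
force: [-2.2, 0.3, 6.5]
width: 0.0365
```

Emit:
{"fn": "step_arm", "kwargs": {
  "targets": [
    [20, [0, -5, 0], [0, 0, 0]],
    [20, [0, -10, 0], [0, 0, 0]],
    [20, [0, -10, 0], [0, 0, 0]],
    [20, [0, -10, 0], [0, 0, 0]],
    [20, [0, -10, 0], [0, 0, 0]],
    [20, [0, -10, 0], [0, 0, 0]],
    [20, [0, -10, 0], [0, 0, 0]],
    [20, [0, -10, 0], [0, 0, 0]],
    [20, [0, -5, 0], [0, 0, 0]],
    [20, [0, 0, 0], [0, 0, 0]]
  ]
}}

```text
time: 12.9
tcp_pos: [0.4366, -0.3196, 0.0897]
orientation: [0.707, -0.035, 0.039, -0.705]
force: [0.5, -0.5, -1.6]
width: 0.0364
```

```bash
python3 - <<'E'
from h import *
s=st()
T=np.array([.4828,.1193])
M=pose(0,D,0)
rows([*(T-.10*D),.085],M,18)
E
```

```text
t 12.9 p [ 436.6 -319.6   89.7] F [ 0.5 -0.5 -1.6] T [-0.09 -0.01 -0.04] w 36.4 J [-0.71  0.38  1.74  0.    1.02 -0.61]
18 rows of [-0.4, 0.2, 19.0] [0.0001, 0.0016, 0.0003]
```

Emit:
{"fn": "step_arm", "kwargs": {
  "targets": [
    [20, [-0.4, 0.2, 10], [0, 0.0016, 0]],
    [20, [-0.4, 0.2, 19], [0, 0.0016, 0]],
    [20, [-0.4, 0.2, 19], [0, 0.0016, 0]],
    [20, [-0.4, 0.2, 19], [0, 0.0016, 0]],
    [20, [-0.4, 0.2, 19], [0, 0.0016, 0]],
    [20, [-0.4, 0.2, 19], [0, 0.0016, 0]],
    [20, [-0.4, 0.2, 19], [0, 0.0016, 0]],
    [20, [-0.4, 0.2, 19], [0, 0.0016, 0]],
    [20, [-0.4, 0.2, 19], [0, 0.0016, 0]],
    [20, [-0.4, 0.2, 19], [0, 0.0016, 0]]
  ]
}}

```text
time: 13.73
tcp_pos: [0.4508, -0.1366, 0.0852]
orientation: [-0.705, 0.042, -0.043, 0.706]
force: [-0.2, 0.8, -1.7]
width: 0.0364
```

Emit:
{"fn": "step_arm", "kwargs": {
  "targets": [
    [20, [-0.4, 0.2, 19], [0, 0.0016, 0]],
    [20, [-0.4, 0.2, 19], [0, 0.0016, 0]],
    [20, [-0.4, 0.2, 19], [0, 0.0016, 0]],
    [20, [-0.4, 0.2, 19], [0, 0.0016, 0]],
    [20, [-0.4, 0.2, 19], [0, 0.0016, 0]],
    [20, [-0.4, 0.2, 19], [0, 0.0016, 0]],
    [20, [-0.4, 0.2, 19], [0, 0.0016, 0]],
    [20, [-0.4, 0.2, 19], [0, 0.0016, 0]],
    [20, [0, 0, 8], [0, 0, 0]],
    [20, [0, 0, 0], [0, 0, 0]]
  ]
}}

```text
time: 14.57
tcp_pos: [0.468, 0.0223, 0.0839]
orientation: [-0.705, 0.046, -0.046, 0.706]
force: [0.4, -0.0, -0.6]
width: 0.0363
```

```bash
python3 - <<'E'
from h import *
s=st()
T=np.array([.4828,.1193]);M=pose(0,D,0)
p,d=grab("scene");save("s3",p,(220,120,560,380),2.3);W=cloud("scene",d)
hsv=cv2.cvtColor(p,cv2.COLOR_RGB2HSV)
m=((hsv[...,0]<14)&(hsv[...,1]>130)&(hsv[...,2]>60)&(W[...,2]>.02)&(W[...,2]<.2)&(W[...,0]<.53)&(W[...,1]>-.2)&(W[...,1]<.2))
q=W[m];print(len(q),q.min(0),q.max(0))
t=q[q[:,2]>np.percentile(q[:,2],95)-.012];r=cv2.minAreaRect((t[:,:2]*1000).astype(np.float32));print(r,cv2.boxPoints(r).round(1).tolist())
for b in np.arange(-.14,.1,.03):
    g=q[abs(q[:,1]-b)<.01]
    if len(g): print(b.round(2),g[:,2].min().round(3),g[:,2].max().round(3))
rows([*(T-.10*D),.0115],M,9)
E
```

```text
t 14.57 p [468.   22.3  83.9] F [ 0.4 -0.  -0.6] T [-0.11  0.04 -0.01] w 36.3 J [-0.04  0.3   1.89  0.    0.95  0.09]
50 [ 0.45685424 -0.004843    0.10615551] [0.49394469 0.11025756 0.1118808 ]
((473.6891174316406, 54.15614700317383), (115.25294494628906, 32.68467330932617), 84.11071014404297) [[451.5, -1.5], [484.0, -4.800000190734863], [495.8999938964844, 109.80000305175781], [463.29998779296875, 113.19999694824219]]
0.04 0.108 0.111
0.07 0.107 0.109
0.1 0.106 0.109
9 rows of [0.2, 8.0, -0.1] [0.0, 0.0002, 0.0001]
```

View pics/s3.png

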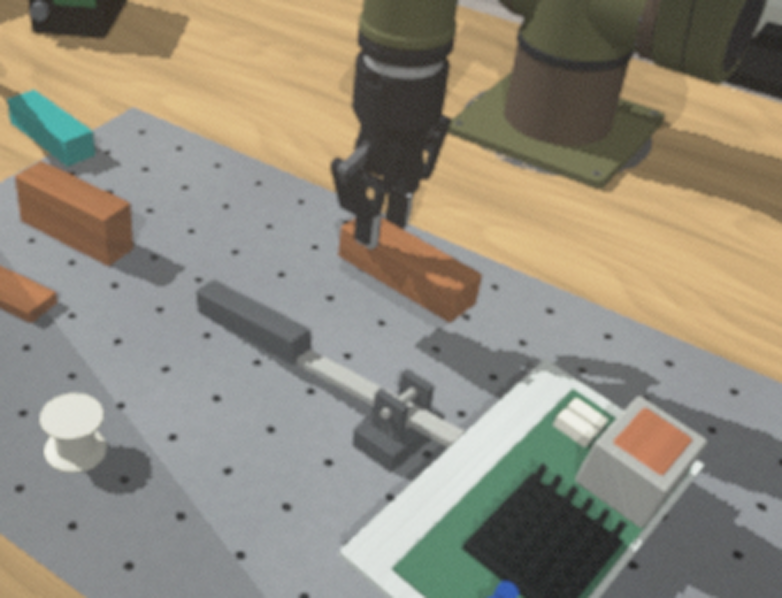

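The shim is held level, with its nose at crop (465,295). The bar and unit are unchanged. Lowering it in front of the edge.

Emit:
{"fn": "step_arm", "kwargs": {
  "targets": [
    [20, [0, 6, 0], [0, 0, 0]],
    [20, [0, 10, 0], [0, 0, 0]],
    [20, [0, 10, 0], [0, 0, 0]],
    [20, [0, 10, 0], [0, 0, 0]],
    [20, [0, 10, 0], [0, 0, 0]],
    [20, [0, 10, 0], [0, 0, 0]],
    [20, [0, 8, 0], [0, 0, 0]],
    [20, [0, 5, 0], [0, 0, 0]],
    [20, [0, 2, 0], [0, 0, 0]],
    [20, [0, 0, 0], [0, 0, 0]]
  ]
}}

```text
time: 15.45
tcp_pos: [0.4687, 0.0202, 0.0129]
orientation: [0.706, -0.047, 0.048, -0.705]
force: [-0.7, -0.3, -0.5]
width: 0.0362
```

```bash
python3 - <<'E'
from h import *
s=st()
T=np.array([.4828,.1193]);M=pose(0,D,0)
rows([*T,.0125],M,17)
for n in("scene","top"):
    p,d=grab(n);W=cloud(n,d);hsv=cv2.cvtColor(p,cv2.COLOR_RGB2HSV)
    m=((hsv[...,0]<15)&(hsv[...,1]>100)&(hsv[...,2]>40)&(W[...,2]>.015)&(W[...,2]<.2)&(W[...,0]<.53)&(W[...,1]>-.05)&(W[...,1]<.16))
    q=W[m];
    if len(q)<20: print(n,len(q));continue
    t=q[q[:,2]>np.percentile(q[:,2],90)-.01];r=cv2.minAreaRect((t[:,:2]*1000).astype(np.float32));print(n,len(q),r,cv2.boxPoints(r).round(1).tolist())
    for b in np.arange(-.02,.16,.02):
        g=t[abs(t[:,1]-b)<.01]
        if len(g)>3: print(b.round(2),np.median(g[:,2]).round(4))
E
```

```text
t 15.45 p [468.7  20.2  12.9] F [-0.7 -0.3 -0.5] T [-0.08 -0.05 -0.02] w 36.2 J [-0.05  0.41  1.97 -0.    0.76  0.09]
17 rows of [0.0, 0.0, 5.9] [0.0, -0.0, 0.0001]
scene 1017 ((478.8871765136719, 53.01770782470703), (129.1367645263672, 52.22325134277344), 82.95622253417969) [[445.1000061035156, -7.900000095367432], [496.8999938964844, -14.300000190734863], [512.7000122070312, 113.9000015258789], [460.8999938964844, 120.30000305175781]]
-0.02 0.0384
0.0 0.037
0.02 0.0383
0.04 0.0378
0.06 0.0374
0.08 0.037
0.1 0.0369
0.12 0.0357
top 282 ((471.66522216796875, 52.87446594238281), (129.32080078125, 38.639404296875), 82.53913879394531) [[444.1000061035156, -8.699999809265137], [482.3999938964844, -13.699999809265137], [499.20001220703125, 114.5], [460.8999938964844, 119.5]]
-0.02 0.037
0.0 0.0399
0.06 0.0382
0.08 0.0391
0.1 0.0384
0.12 0.0388
```

Emit:
{"fn": "step_arm", "kwargs": {
  "targets": [
    [20, [0.1, 0, 3], [0, 0, 0]],
    [20, [0.1, 0, 6], [0, 0, 0]],
    [20, [0.1, 0, 6], [0, 0, 0]],
    [20, [0.1, 0, 7], [0, 0, 0]],
    [20, [0.1, 0, 7], [0, 0, 0]],
    [20, [0.1, 0, 7], [0, 0, 0]],
    [20, [0.1, 0, 7], [0, 0, 0]],
    [20, [0.1, 0, 7], [0, 0, 0]],
    [20, [0.1, 0, 6], [0, 0, 0]],
    [20, [0.1, 0, 4], [0, 0, 0]]
  ]
}}

```text
time: 16.38
tcp_pos: [0.4782, 0.0808, 0.0134]
orientation: [-0.706, 0.046, -0.048, 0.706]
force: [0.0, 0.7, -1.8]
width: 0.0361
```

Emit:
{"fn": "step_arm", "kwargs": {
  "targets": [
    [20, [0.1, 0, 4], [0, 0, 0]],
    [20, [0.1, 0, 5], [0, 0, 0]],
    [20, [0.1, 0, 5], [0, 0, 0]],
    [20, [0.1, 0, 5], [0, 0, 0]],
    [20, [0.1, 0, 5], [0, 0, 0]],
    [20, [0.1, 0, 5], [0, 0, 0]],
    [20, [0.1, 0, 5], [0, 0, 0]],
    [20, [0.1, 0, 5], [0, 0, 0]],
    [20, [0.1, 0, 3], [0, 0, 0]],
    [20, [0, 0, 0], [0, 0, 0]]
  ]
}}

```text
time: 17.22
tcp_pos: [0.4847, 0.1221, 0.0135]
orientation: [-0.706, 0.046, -0.048, 0.706]
force: [-0.2, -0.8, -1.8]
width: 0.0365
```

```bash
python3 - <<'E'
from h import *
s=st()
for n in("scene",):
    p,d=grab(n);W=cloud(n,d);save("s4",p,(300,180,540,360),3.3);hsv=cv2.cvtColor(p,cv2.COLOR_RGB2HSV)
    m=((hsv[...,0]<15)&(hsv[...,1]>100)&(hsv[...,2]>40)&(W[...,2]>.012)&(W[...,2]<.05)&(W[...,0]<.53)&(W[...,1]>.03)&(W[...,1]<.25))
    q=W[m];t=q[q[:,2]>.03];print(len(t),t.min(0),t.max(0))
E
```

```text
t 17.22 p [484.7 122.1  13.5] F [-0.2 -0.8 -1.8] T [-0.09 -0.02  0.02] w 36.5 J [ 0.16  0.44  1.91 -0.    0.79  0.3 ]
509 [0.46620572 0.09037938 0.03019395] [0.51318189 0.18312087 0.04208259]
```

View pics/s4.png

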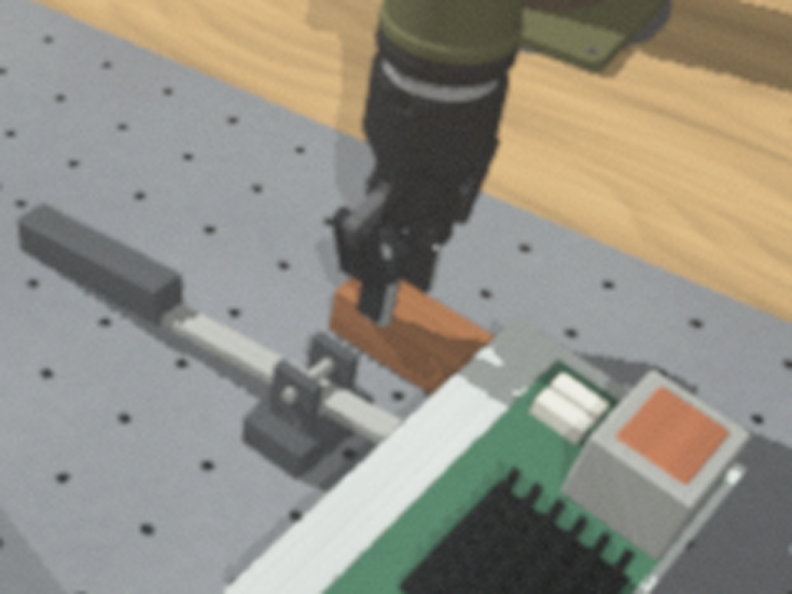

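The shim's nose is under the plate at crop (460,365). Its end is at y ≈ 0.219 and the edge at ≈ 0.189, so about 30 mm in. Lowering to the bench.

Emit:
{"fn": "step_arm", "kwargs": {
  "targets": [
    [20, [0, 1, 0], [0, 0, 0]],
    [20, [0, 1, 0], [0, 0, 0]],
    [20, [0, 1, 0], [0, 0, 0]],
    [20, [0, 0.5, 0], [0, 0, 0]],
    [20, [0, 0.5, 0], [0, 0, 0]],
    [20, [0, 0, 0], [0, 0, 0]],
    [20, [0, 0, 0], [0, 0, 0]],
    [20, [0, 0, 0], [0, 0, 0]],
    [20, [0, 0, 0], [0, 0, 0]],
    [20, [0, 0, 0], [0, 0, 0]]
  ]
}}

```text
time: 18.1
tcp_pos: [0.4845, 0.1214, 0.0095]
orientation: [0.706, -0.046, 0.048, -0.706]
force: [-0.5, -0.5, -1.2]
width: 0.0367
```

Emit:
{"fn": "step_arm", "kwargs": {
  "targets": [
    [20, [0, 0.5, 0], [0, 0, 0]],
    [20, [0, 0.5, 0], [0, 0, 0]],
    [20, [0, 0.5, 0], [0, 0, 0]],
    [20, [0, 0, 0], [0, 0, 0]],
    [20, [0, 0, 0], [0, 0, 0]],
    [20, [0, 0, 0], [0, 0, 0]],
    [20, [0, 0, 0], [0, 0, 0]],
    [20, [0, 0, 0], [0, 0, 0]],
    [20, [0, 0, 0], [0, 0, 0]],
    [20, [0, 0, 0], [0, 0, 0]]
  ]
}}

```text
time: 18.93
tcp_pos: [0.4846, 0.1214, 0.0092]
orientation: [-0.706, 0.046, -0.048, 0.706]
force: [-2.8, -1.7, 11.8]
width: 0.0365
```

The shim is on the bench (11.8 N upward). Releasing and retreating.

Emit:
{"fn": "step_arm", "kwargs": {
  "targets": [
    [58, [0, 0, 0], [0, 0, 0]],
    [58, [0, 0, 0], [0, 0, 0]],
    [58, [0, 0, 0], [0, 0, 0]],
    [58, [0, 0, 0], [0, 0, 0]],
    [58, [0, -3, 0], [0, 0, 0]],
    [58, [0, -8, 0], [0, 0, 0]],
    [58, [0, -12, 0], [0, 0, 0]],
    [58, [0, -20, 0], [0, 0, 0]],
    [58, [0, -25, 0], [0, 0, 0]],
    [58, [0, -25, 0], [0, 0, 0]]
  ]
}}

```text
time: 19.77
tcp_pos: [0.4836, 0.1213, 0.102]
orientation: [0.706, -0.046, 0.047, -0.705]
force: [0.9, 0.8, -0.5]
width: 0.0578
```

Emit:
{"fn": "step_arm", "kwargs": {
  "targets": [
    [58, [0, -20, -30], [0, 0, 0]],
    [58, [0, -10, -40], [0, 0, 0]],
    [58, [0, 0, -40], [0, 0, 0]],
    [58, [0, 0, -40], [0, 0, 0]],
    [58, [0, 0, -40], [0, 0, 0]],
    [58, [0, 0, -40], [0, 0, 0]],
    [58, [0, 0, -40], [0, 0, 0]],
    [58, [0, 0, -40], [0, 0, 0]],
    [58, [0, 0, -20], [0, 0, 0]],
    [58, [0, 0, 0], [0, 0, 0]]
  ]
}}

```text
time: 20.6
tcp_pos: [0.4407, -0.2103, 0.1318]
orientation: [0.706, -0.047, 0.05, -0.704]
force: [-0.4, -0.2, 0.4]
width: 0.0581
```

```bash
python3 - <<'E'
from h import *
s=st()
for n in("top","scene"):
    p,d=grab(n);W=cloud(n,d)
    if n=="scene": save("s5",p,(300,180,540,360),3.3)
    hsv=cv2.cvtColor(p,cv2.COLOR_RGB2HSV)
    m=((hsv[...,0]<15)&(hsv[...,1]>100)&(hsv[...,2]>40)&(W[...,2]>.028)&(W[...,2]<.045)&(W[...,0]<.53)&(W[...,1]>.03)&(W[...,1]<.25))
    t=W[m];r=cv2.minAreaRect((t[:,:2]*1000).astype(np.float32));print(n,"shim",len(t),np.median(t[:,2]).round(4),r,cv2.boxPoints(r).round(1).tolist())
    for b in(.1,.12,.14,.16): 
        g=t[abs(t[:,1]-b)<.01]; print(b,np.median(g[:,2]).round(4) if len(g) else "")
    m=(hsv[...,1]<60)&(hsv[...,2]>100)&(W[...,2]>.045)&(W[...,2]<.068)&(W[...,1]>.158)&(W[...,1]<.36)&(W[...,0]>.44)&(W[...,0]<.78)
    q=W[m]
    for x0 in(.47,.5,.55,.65,.7):
        g=q[abs(q[:,0]-x0)<.012]; k=g[g[:,1]<g[:,1].min()+.02]; print(x0,g[:,1].min().round(4),np.median(k[:,2]).round(4))
E
```

```text
t 20.6 p [ 440.7 -210.3  131.8] F [-0.4 -0.2  0.4] T [ 0.03  0.02 -0.01] w 58.1 J [-0.53  0.26  1.8  -0.    1.08 -0.39]
top shim 855 0.036 ((485.46124267578125, 141.025390625), (103.69304656982422, 39.773685455322266), 81.69831085205078) [[458.29998779296875, 92.5999984741211], [497.70001220703125, 86.9000015258789], [512.5999755859375, 189.5], [473.29998779296875, 195.1999969482422]]
0.1 0.0364
0.12 0.0363
0.14 0.0358
0.16 0.036
0.47 0.1906 0.0542
0.5 0.1882 0.0545
0.55 0.184 0.054
0.65 0.1744 0.0543
0.7 0.1694 0.0545
scene shim 670 0.0347 ((488.0661926269531, 135.036376953125), (90.41500854492188, 43.50820541381836), 84.16927337646484) [[461.79998779296875, 92.30000305175781], [505.1000061035156, 87.9000015258789], [514.2999877929688, 177.8000030517578], [471.0, 182.1999969482422]]
0.1 0.0347
0.12 0.035
0.14 0.0348
0.16 0.0346
0.47 0.1919 0.0532
0.5 0.1897 0.053
0.55 0.1849 0.0532
0.65 0.1755 0.0532
0.7 0.1697 0.0533
```

View pics/s5.png

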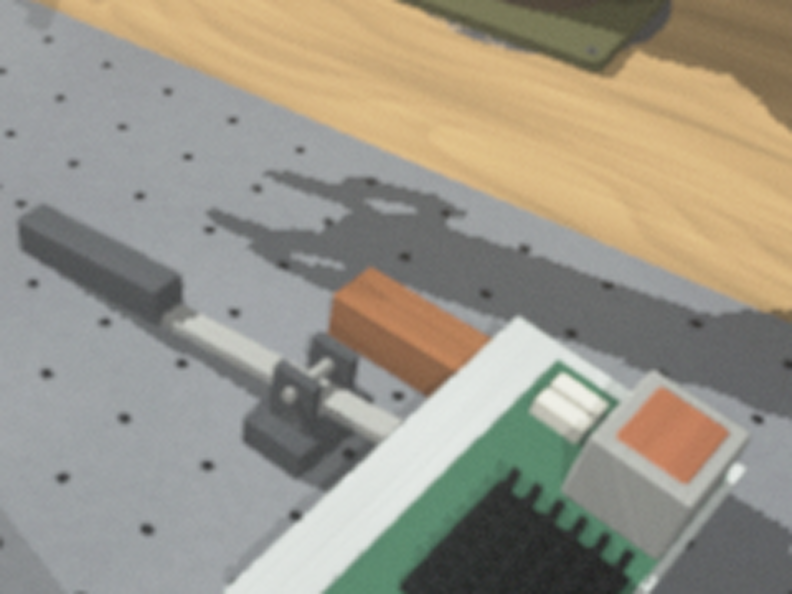

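The shim lies flat and straight beside the bar. Its rear end is at y ≈ 0.090, so the front is at 0.2186, about 30 mm under the edge (y ≈ 0.189). The edge is still up. Handing in.

```bash
python3 -c "
from h import *
st();print(env.finish_job())"
```

```text
t 20.7 p [ 440.1 -206.2  131.3] F [-0.3  0.8 -0.8] T [ 0.01 -0.03 -0.  ] w 58.1 J [-0.53  0.26  1.8   0.    1.08 -0.39]
the job is handed in; nothing more can be done
None
```

The power unit's front edge is levered up and the 35 mm packing block is in place under it. I handed the job in at 20.7 s, and no verdict came back.

- **Levering:** I dipped the bar 16° over the fulcrum, pushed it about 55 mm so the toe was 20–24 mm under the edge, and lowered the grip to the bench. The edge stayed up after I let go, with the plate top at about 53 mm, so the underside is at about 45 mm.
- **Packing block:** The middle block went in about 97 mm from the bar's centre line, on the robot's side, and was set on the bench. The last images show it flat, with its top at 35–36 mm along its visible length. Its end is about 30 mm under the edge. That figure comes from the visible rear end and the known length, because the end under the plate can't be seen.
- **Unit position:** Its front edge moved only about 4 mm, which its tilt accounts for, so it was not shoved. The robot was clear of everything at hand-in.

**Readings that disagreed:**
- The jaws read 2–4 mm narrower than the true widths on both grasps.
- The toe's depth under the edge came out at 20 mm by calculation and 24 mm from the image.
- Pressing the block onto the bench gave a brief 11.8 N, the highest force I read.

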